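# Weigh a soil sample on a sliding-poise balance

## Robot

A 6-joint arm with a two-finger parallel gripper is mounted at the origin on the work surface; the furniture and walls round the work are solid. World frame = base frame: x ahead of the robot, y to its left, z up, the work surface at z = 0. Lengths are in mm, angles in rad, forces in N, time in s.
With the tool pointing down it reaches from about 325 to 900 mm from the base axis. Payload 6.1 kg.
Tool frame: the origin (TCP) lies midway between the tips of the shut fingers; the grasp point (between the pads) lies 19 mm behind it (env.grip_depth is the distance from the TCP to the grasp point, in mm); z points along the fingers, y is the direction in which the jaws open and shut (so a half turn about z gives the same grasp; the last joint's range is limited). The gripper opens to 87 mm and grips with 3 to 60 N. Pads are 19 mm wide; open, the fingers measure 117 mm over their backs; the gripper's body (75 mm by 190 mm) begins 51 mm behind the grasp point.
Start: joints at [-1.38, 0.22, 1.526, -0, 1.395, -0.126], TCP at [194.697, -593.893, 202.138] pointing down, gripper open.
Joint ranges: [-2.98, 2.98], [-0.91, 2.08], [0.09, 2.57], [-1.24, 4.39], [0.2, 2.65], [-2.68, 2.68]. Speed limits (rad/s): [2.57, 2.57, 3.01, 3.14, 3.14, 3.14].

## Interface

Orientations are given as a unit quaternion [w, x, y, z].
In Python, from rig import env, vision gives the robot as it stands. The module is installed in compiled form; this text tells all that it offers.
- The arm moves only by the shell command python3 -m inch 'ROWS' [OPENING] [FORCE]. ROWS is JSON, a list of rows, each an object with "slide": the shift along the tool's x, y, z in cm, a list of three; "rot": the turn, a rotation vector about the tool's x, y, z in rad, a list of three. In form: [{"slide": [tx, ty, tz], "rot": [rx, ry, rz]}, ...]. A call has exactly 5 rows; each row is the pose to reach, as a shift and turn from the pose measured when the call began, along the tool's axes at that moment; what a row does not reach only later rows make up. A row lasts 1/10 s, in which the tool goes at most 50 mm and 8.59 degrees, less where a joint would pass 70% of its speed; a pose out of reach is approached as far as the arm can. A call with a gripper value outside its range is refused whole. OPENING is the gripper command: -1 is fully open, 1 is shut, values between are in proportion, set as the call begins (- or left out, the last holds). The fingers move at their own pace and stop on an object; FORCE is the grip in N (left out, the last holds). Time passes only in rows, so rows that repeat a pose let the fingers close, or fill a call up. It gives the time, the measured TCP pose, the force and the opening at its end, in the units of the state.
- env.read_state(): the state, without advancing time (a new reading comes with each control period).
- vision.snapshot(name): name is "scene" or "top" or "wrist"; returns a dict with "color" (480x640x3 uint8, blue, green, red), "K" (3x3 intrinsics, pixels), "dist_coeffs" ([k1, k2, p1, p2, k3] as OpenCV has them; the pictures are not rectified), "view" (4x4, takes a point from world to camera coordinates); the wrist camera has in their place "mount" (4x4, takes a point from camera to tool coordinates, whose origin is the TCP and whose axes are the flange's). Camera axes: x right, y up, looking along -z (the intrinsics and any distortion apply to the point x, -y, -z); pixel columns grow to the right and rows downward; lengths in mm; the calibration is good to about 2 mm. A picture is of the moment at which its call begins: read the wrist's pose just before it. There is no depth.
- env.hand_in(): hands the job in, once; it reports no verdict.
The state is a dict: "time_s": time; "joints": joint angles; "joint_velocities": joint speeds; "joint_efforts": joint torques, N m; "ee_pos": TCP position; "tool_rot": TCP orientation; "contact_force": force on the tool from outside, world axes, zero at the start; "wrist_torque": the same for the moment, N m; "grip_width": finger opening in mm.
Only numpy, scipy, OpenCV 4.12 (cv2) and the standard library are available. Lean on these libraries where they do the work, as an engineer would, in place of code of your own. Each camera call takes 0.05 s, during which the arm holds its last target.

## Task

Weigh the red-capped soil vial: stand it in the brass cup that hangs at the end of the balance beam, then push the sliding poise along the beam until the beam comes to rest level on its own. Be gentle with the balance: press the vial down on it with no more than about 15 N, and push the poise by its fin, never clamping it or bearing on the balance with more than about 10 N. Leave the black-capped vial and the glue stick as they stand.

Things in the scene. Friction and masses are not known exactly. Their poses are not given: they have to be found in the camera images.
- stand: Fixed beam balance; origin on the desk under the pivot. y axis: along the level beam from pivot to cup; z up. Grey base 70x170 mm; pivot 115 mm above the desk between aluminium cheeks 36 mm across that end 10 mm above it. Red pointer and white index plate (green tick: level) on the robot's side. Bar 6 mm wide, 12 mm high, ends 132 mm from the pivot in a dark 34 mm counterweight.
- beam (a joint): Beam tilt, rad: 0 level, positive = cup end up, poise end down; stops at -0.09 and +0.09. A weak spring pulls it level. With the vial in the cup, and off the stops, 1 mm of poise movement outward raises the resting value by about 0.0125. Settles in about 1.5 s once untouched. Balance lies at a poise value between 0.015 and 0.055, by the vial's unknown weight.
- poise (a joint): Position of the brass poise along the beam, m: 0 is 34 mm from the pivot on the side away from the cup, growing outward to 0.062. It drags with about 3 N and stays where it is left. While a finger bears on it, the rubbing can hold the beam, so the tilt tells the balance only when nothing touches it.
- fin_top (a point): Top centre of the black upright fin on the poise: 10 mm thick along the beam, 22 mm across it, 43 mm tall above the poise's brass block (27 mm across, 24 mm along the beam). With the beam level this point is 173 mm above the desk. Axes as the stand's, tilting with the beam.
- cup_floor (a point): Centre of the inner floor of the brass cup, 80 mm from the pivot. The cup swings freely in a yoke 70 mm across; inside 34 mm wide, 40 mm deep, rim flared; nothing of cup or yoke stands above the rim. Beam level: this point is 77 mm above the desk. The empty cup starts about 7 mm higher and sinks under little force to about 7 mm lower, where the beam's stop holds it.
- sample_center (a point): Centre (half-way up) of the loose soil vial with the red cap: round, 28 mm in diameter, 72 mm tall including the cap, upright on the desk, 80 to 170 g. z is its axis.
- black_vial_center (a point): Centre of the other vial, with a black cap, 27 mm across and 62 mm tall; to be left alone. It and the red-capped vial may stand in each other's places.
- glue_stick: Yellow glue stick with blue cap standing upright at the back, 27 mm across, 90 mm tall, origin at its foot; to be left alone.

How it is judged (in metres and radians):
On the way:
1. the red-capped vial stands in the cup and is let go (distance between sample_center and cup_floor below 0.045 m and z of sample_center in the frame of cup_floor between 0.03 and 0.041 m and angle between the z axis of sample_center and the z axis of cup_floor, either way round below 0.25 rad and contact force between each of the arm, the fingers and sample below 0.1 N), for 0.2 s.
At the end, for the whole second after the job is handed in: The red-capped vial stands on the floor of the cup, within 0.25 rad of the cup's axis, and the beam rests level within 0.025 rad, moving slower than 0.03 rad/s, with the robot clear of it (value of joint beam between -0.025 and 0.025 rad and velocity of joint beam between -0.03 and 0.03 rad/s and distance between sample_center and cup_floor below 0.045 m and z of sample_center in the frame of cup_floor between 0.03 and 0.041 m and angle between the z axis of sample_center and the z axis of cup_floor, either way round below 0.25 rad and contact force between the fingers and sample below 0.1 N); the robot touches nothing.
It fails at once if the robot bears on the balance (beam, cup or poise) with more than 10 N (contact force between any of the arm, the fingers and beam above 10 N).
It fails at once if the vial is pressed against the balance with more than 15 N (contact force between sample and beam above 15 N).
It fails at once if the black-capped vial or the glue stick is moved more than 15 mm (distance of any of black_vial_center, glue_stick from where it was at the start of the episode above 0.015 m).
It also fails if it takes over 72 s, if anything falls off the work surface, if the arm or the gripper's body presses on something with over 40 N, if the wrist force passes 120 N, or if a joint passes its speed limit or range.

## Working session

There is one attempt and no reset: what is moved stays moved. The work goes in short steps, Python scripts to look and compute and a shell command to move; the robot and the scene stay as the last step left them, time stands still between calls to the robot, and variables do not carry over. Pictures are saved under pics/ and viewed, and the job is handed in when it is done.

```bash
mkdir -p pics; ls
python3 - <<'E'
from rig import env, vision
import cv2
s=env.read_state()
print(s)
for n in ["scene","top","wrist"]:
    r=vision.snapshot(n)
    cv2.imwrite(f"pics/{n}0.png",r["color"])
    print(n,{k:(v.tolist() if hasattr(v,'tolist') else v) for k,v in r.items() if k!="color"})
E
```

```text
pics
{'time_s': 0.0, 'joints': array([-1.38004320e+00,  2.21219316e-01,  1.52761933e+00, -2.06500272e-05,
        1.39471316e+00, -1.26151364e-01]), 'joint_velocities': array([ 0.00178306,  0.00025244,  0.00040014,  0.00047674, -0.00040057,
        0.0002138 ]), 'joint_efforts': array([ 9.90367153e-04, -4.94611216e+01, -3.87372744e+01,  6.99786865e-02,
        5.70472819e-02, -1.24110829e-04]), 'ee_pos': array([ 194.59744702, -593.22840775,  201.03717507]), 'tool_rot': array([-9.78741394e-04,  9.87471926e-01,  1.57791751e-01, -4.17940985e-05]), 'contact_force': array([-0.77484404, -1.11338453, -0.15988615]), 'wrist_torque': array([-0.00813075,  0.01086402,  0.01480833]), 'grip_width': 86.71827055198568}
scene {'K': [[437.43640192195375, 0.0, 322.9107822338339], [0.0, 437.43640192195375, 240.7163155293961], [0.0, 0.0, 1.0]], 'dist_coeffs': [-0.08655674502726034, 0.0, 0.0, 0.0, 0.0], 'view': [[-0.8796604551654339, -0.4754212787896255, -0.013118357068581001, 298.8934563831918], [0.22885567967308557, -0.4473033094417752, 0.8646067471653258, -341.399452298894], [-0.4169203299186927, 0.757
[... 329 characters left out ...]
045, -238.37141498622663], [0.9835967685871083, -0.01885866323764009, 0.1793927190436893, -461.52935910920286], [-0.17949809662339047, -0.004038176859993905, 0.9837500324961762, -909.6689425186756], [0.0, 0.0, 0.0, 1.0]]}
wrist {'K': [[333.19966170909004, 0.0, 315.2786217053627], [0.0, 333.19966170909004, 239.52202902288045], [0.0, 0.0, 1.0]], 'dist_coeffs': [-0.06426551227264345, 0.0, 0.0, 0.0, 0.0], 'mount': [[0.00024981932053655127, 0.9630884881330742, 0.26918488370607885, 73.01527882404069], [0.9999993888416496, -0.000530507322267196, 0.0009699888176998147, -0.15735249351922498], [0.0010769896157942168, 0.2691844768695423, -0.9630880320644821, -183.16920728348526], [0.0, 0.0, 0.0, 1.0]]}
```

View pics/scene0.png

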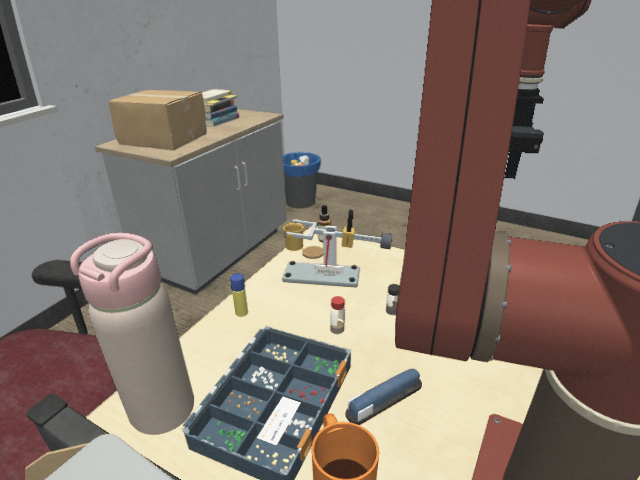

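View pics/top0.png

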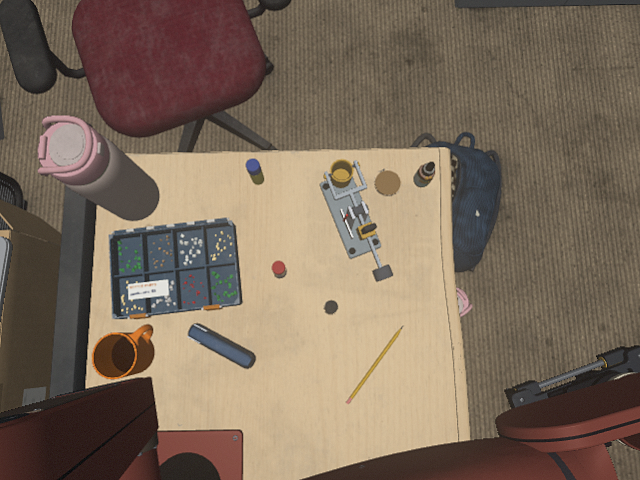

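View pics/wrist0.png

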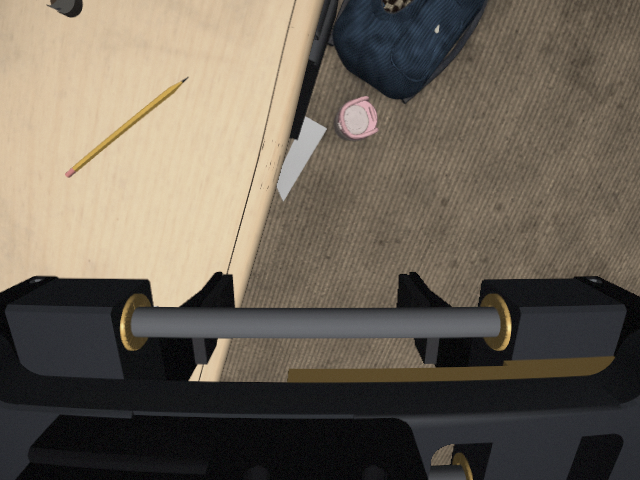

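The top view shows the red cap at (279,268), black cap at (331,307), glue stick at (253,167), cup at (341,173), fin near (368,228) and counterweight at (382,272). I'll localise these next.

```bash
cat > h.py <<'E'
from rig import env, vision
import cv2, numpy as np
from scipy.spatial.transform import Rotation as R
def pose():
    s=env.read_state(); q=s["tool_rot"]
    T=np.eye(4); T[:3,:3]=R.from_quat([q[1],q[2],q[3],q[0]]).as_matrix(); T[:3,3]=s["ee_pos"]; return s,T
def snap(n):
    s,T=pose(); r=vision.snapshot(n)
    c2w=np.linalg.inv(r["view"]) if "view" in r else T@np.array(r["mount"])
    r["c2w"]=np.array(c2w); return r
def ray(r,uv):
    p=cv2.undistortPoints(np.array([[uv]],float),np.array(r["K"]),np.array(r["dist_coeffs"]))[0,0]
    d=r["c2w"][:3,:3]@np.array([p[0],-p[1],-1]); return r["c2w"][:3,3],d/np.linalg.norm(d)
def onz(r,uv,z):
    o,d=ray(r,uv); return o+d*(z-o[2])/d[2]
def tri(*rr):
    A=np.zeros((3,3));b=np.zeros(3)
    for o,d in rr:
        M=np.eye(3)-np.outer(d,d);A+=M;b+=M@o
    p=np.linalg.solve(A,b); return p,[np.linalg.norm(np.cross(p-o,d)) for o,d in rr]
def proj(r,P):
    c=np.linalg.inv(r["c2w"]); P=np.atleast_2d(P); q=P@c[:3,:3].T+c[:3,3]; q=q*[1,-1,-1]
    return cv2.projectPoints(q,np.zeros(3),np.zeros(3),np.array(r["K"]),np.array(r["dist_coeffs"]))[0][:,0]
def crop(im,x,y,w,h,k,name): cv2.imwrite("pics/"+name,cv2.resize(im[y:y+h,x:x+w],None,fx=k,fy=k,interpolation=cv2.INTER_CUBIC))
def blobs(im,lo,hi,amin=20):
    m=cv2.inRange(cv2.cvtColor(im,cv2.COLOR_BGR2HSV),lo,hi); n,l,st,c=cv2.connectedComponentsWithStats(m)
    return [(st[i].tolist(),c[i].round(1).tolist()) for i in range(1,n) if st[i,4]>=amin]
E
python3 - <<'E'
from h import *
t=snap("top"); s=snap("scene")
crop(t["color"],230,140,210,180,3.8,"topc.png"); crop(s["color"],220,190,200,150,4,"scenec.png")
for lo,hi in [((0,150,80),(8,255,255)),((172,150,80),(180,255,255))]:
    print("top",blobs(t["color"],lo,hi)[:6]); print("scene",[b for b in blobs(s["color"],lo,hi) if b[0][0]<400 and b[0][0]>250])
for n,uv,z in [("red",(279,268.5),72),("black",(331,307),62),("glue",(253,165),90)]: print(n,onz(t,uv,z))
E
```

```text
top []
scene [([332, 301, 12, 9, 44], [337.2, 304.8])]
top []
scene []
red [ 400.20881947 -178.97569939   72.        ]
black [ 327.44268557 -274.81081731   62.        ]
glue [ 597.60342273 -131.67114914   90.        ]
```

View pics/topc.png

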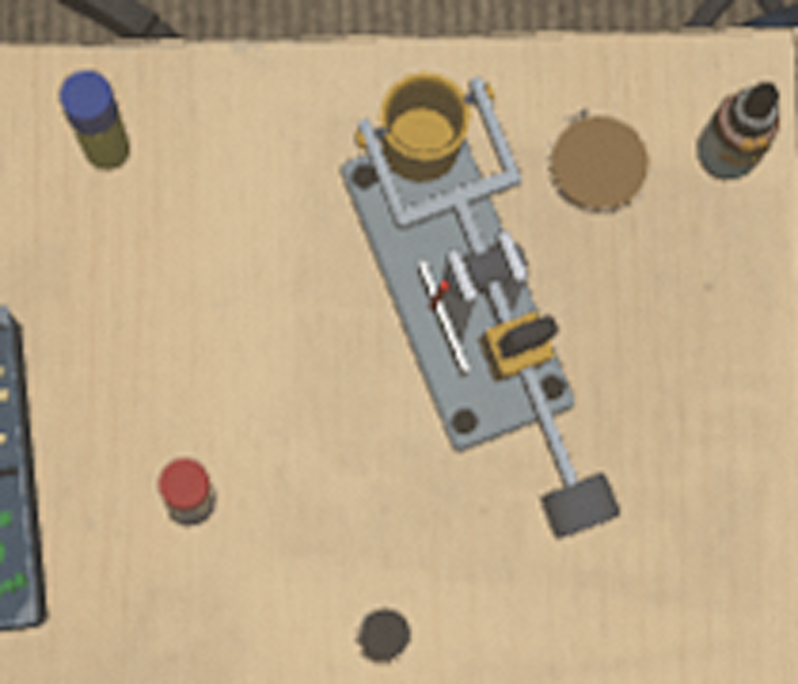

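View pics/scenec.png

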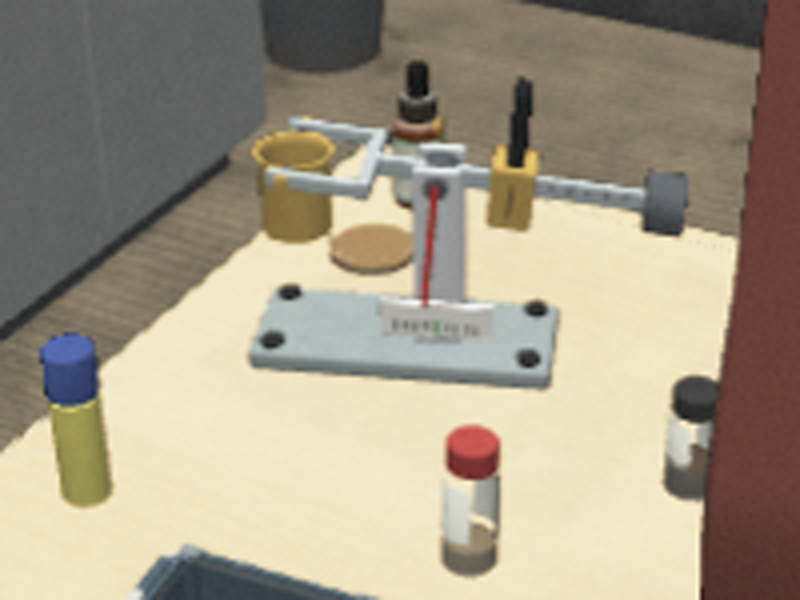

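Run:
```python
from h import *
t=snap("top"); s=snap("scene")
f=lambda x,y:(230+(x+.5)/3.8-.5,140+(y+.5)/3.8-.5)
g=lambda x,y:(220+(x+.5)/4-.5,190+(y+.5)/4-.5)
piv=onz(t,f(488,266),125); print("piv(cheeks)",piv)
c=[onz(t,f(*p),10) for p in [(345,170),(458,447),(573,400)]]; print("base",c)
d=c[0]-c[1]; print("len",np.linalg.norm(d),np.linalg.norm(c[2]-c[1]),"yaw dir",d/np.linalg.norm(d), "centre",(c[0]+c[2])/2)
cup=onz(t,f(425,112),124); print("cup",cup,cup-piv)
cw=onz(t,f(575,505),110); print("cw",cw,cw-piv, (piv-cw)[:2]/np.linalg.norm((piv-cw)[:2]))
print("tri cup",tri(ray(t,f(425,112)),ray(s,g(293,150))))
print("tri red",tri(ray(t,f(186,482)),ray(s,g(473,440))))
print("tri black",tri(ray(t,f(385,635)),ray(s,g(697,388))))
print("fin top z170",onz(t,f(538,328),170), "poise block top")
print("tri pivot", tri(ray(t,f(488,266)),ray(s,g(443,150))))
print("tri fin", tri(ray(t,f(538,328)),ray(s,g(523,82))))
```

```text
piv(cheeks) [ 497.41355307 -325.9222884   125.        ]
base [array([ 581.03048948, -260.33510743,   10.        ]), array([ 428.01517689, -316.94684748,   10.        ]), array([ 452.02068814, -378.64214647,   10.        ])]
len 163.15199967322513 66.20101577117558 yaw dir [0.93786967 0.34698772 0.        ] centre [ 516.52558881 -319.48862695   10.        ]
cup [ 574.48695282 -298.28230063  124.        ] [77.07339975 27.63998777 -1.        ]
cw [ 384.76512864 -364.23397444  110.        ] [-112.64842444  -38.31168604  -15.        ] [0.946744   0.32198727]
tri cup (array([ 574.11668675, -298.69591925,  122.59110115]), [np.float64(0.87460673054127), np.float64(0.8746067305413593)])
tri red (array([ 403.96680978, -178.15546551,   69.65309338]), [np.float64(0.4005689092546342), np.float64(0.4005689092546712)])
tri black (array([ 328.50034893, -274.5726632 ,   61.70357214]), [np.float64(0.5779113478597669), np.float64(0.5779113478598388)])
fin top z170 [ 457.42338065 -343.24166189  170.        ] poise block top
tri pivot (array([ 496.2355454 , -325.72569618,  128.48834849]), [np.float64(0.325899771816404), np.float64(0.3258997718163637)])
tri fin (array([ 457.76651409, -343.23184811,  169.43102727]), [np.float64(0.23175026589203077), np.float64(0.23175026589212003)])
```

```bash
cat >> h.py <<'E'
def delta(target):
    s,T=pose(); d=T[:3,:3].T@(np.array(target,float)-T[:3,3])/10; return d.round(2)
def info():
    s,T=pose(); print("t",round(s["time_s"],2),"pos",s["ee_pos"].round(1),"F",s["contact_force"].round(1),"w",round(s["grip_width"],1),"xdir",T[:3,0].round(3),"z",T[:3,2].round(3))
E
python3 - <<'E'
from h import *
info(); print(delta((403.5,-178.3,190)))
E
```

```text
t 0.35 pos [ 194.7 -593.8  201.9] F [-0.2  0.2  0.2] w 87.1 xdir [0.95  0.312 0.   ] z [-0.  0. -1.]
[ 32.79 -32.97   1.2 ]
```

```bash
python3 -m inch '[{"slide":[3.5,-3.5,0],"rot":[0,0,0]},{"slide":[7,-7,0],"rot":[0,0,0]},{"slide":[10.5,-10.5,0],"rot":[0,0,0]},{"slide":[14,-14,0],"rot":[0,0,0]},{"slide":[17.5,-17.5,0],"rot":[0,0,0]}]' -1 20
python3 -c "
from h import *
info(); print(delta((403.5,-178.3,190)))"
```

```text
time_s: 0.85
ee_pos: [307.0, -371.2, 202.0]
tool_rot: [-0.0, 0.988, 0.157, 0.0]
contact_force: [1.5, 0.6, 0.8]
grip_width: 87.0
t 0.85 pos [ 307.  -371.2  202. ] F [1.5 0.6 0.8] w 87.0 xdir [0.95  0.311 0.   ] z [ 0.  0. -1.]
[ 15.17 -15.33   1.21]
```

```bash
python3 -m inch '[{"slide":[3.5,-3.5,0],"rot":[0,0,0]},{"slide":[7,-7,0.5],"rot":[0,0,0]},{"slide":[10.5,-10.5,1],"rot":[0,0,0]},{"slide":[14,-14,1.2],"rot":[0,0,0]},{"slide":[15.2,-15.3,1.2],"rot":[0,0,0]}]'
python3 -m inch '[{"slide":[0,0,0],"rot":[0,0,0]},{"slide":[0,0,0],"rot":[0,0,0]},{"slide":[0,0,0],"rot":[0,0,0]},{"slide":[0,0,0],"rot":[0,0,0]},{"slide":[0,0,0],"rot":[0,0,0]}]'
python3 -c "
from h import *
info(); w=snap('wrist'); cv2.imwrite('pics/w1.png',w['color'])
for lo,hi in [((0,120,60),(8,255,255)),((172,120,60),(180,255,255))]: print(blobs(w['color'],lo,hi))
for z in (72,): print(proj(w,[403.5,-178.3,z]))
"
```

```text
time_s: 1.35
ee_pos: [404.9, -174.8, 189.9]
tool_rot: [-0.001, 0.987, 0.159, 0.001]
contact_force: [-0.3, -1.0, -0.1]
grip_width: 87.0
time_s: 1.85
ee_pos: [404.5, -175.8, 189.9]
tool_rot: [-0.001, 0.987, 0.158, 0.0]
contact_force: [0.4, -0.8, 0.4]
grip_width: 87.7
t 1.85 pos [ 404.5 -175.8  189.9] F [ 0.4 -0.8  0.4] w 87.7 xdir [0.95  0.312 0.001] z [ 0.001  0.001 -1.   ]
[([467, 173, 44, 22, 197], [489.9, 183.6]), ([304, 214, 26, 29, 585], [316.4, 228.2])]
[]
[[318.14739694 229.94344984]]
```

View pics/w1.png

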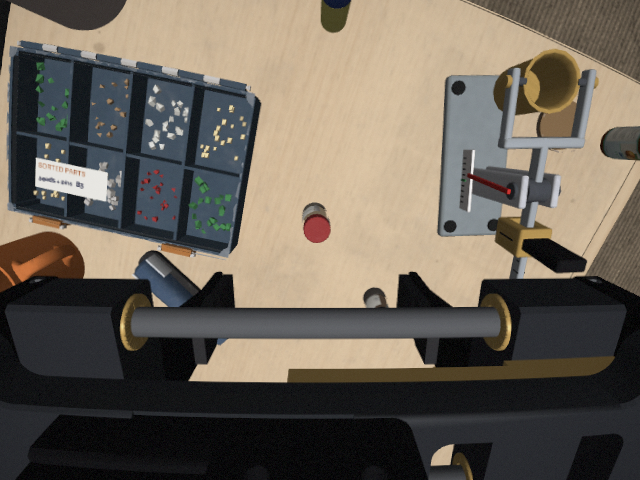

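The red cap sits at (316,229), within about 2 px of the prediction, and the black vial is well clear at (375,298). I'll descend.

```bash
python3 -m inch '[{"slide":[-0.1,0.1,3.5],"rot":[0,0,0]},{"slide":[-0.15,0.1,7],"rot":[0,0,0]},{"slide":[-0.15,0.1,10.5],"rot":[0,0,0]},{"slide":[-0.15,0.1,13.5],"rot":[0,0,0]},{"slide":[-0.15,0.1,14.4],"rot":[0,0,0]}]'
python3 -m inch '[{"slide":[0,0,0],"rot":[0,0,0]},{"slide":[0,0,0],"rot":[0,0,0]},{"slide":[0,0,0],"rot":[0,0,0]},{"slide":[0,0,0],"rot":[0,0,0]},{"slide":[0,0,0],"rot":[0,0,0]}]' 1 15
python3 -m inch '[{"slide":[0,0,0],"rot":[0,0,0]},{"slide":[0,0,0],"rot":[0,0,0]},{"slide":[0,0,0],"rot":[0,0,0]},{"slide":[0,0,0],"rot":[0,0,0]},{"slide":[0,0,0],"rot":[0,0,0]}]'
```

```text
time_s: 2.4
ee_pos: [400.9, -175.6, 42.7]
tool_rot: [-0.003, 0.987, 0.158, -0.002]
contact_force: [-1.1, -0.4, -0.0]
grip_width: 87.0
time_s: 2.9
ee_pos: [401.7, -176.2, 43.8]
tool_rot: [-0.002, 0.987, 0.158, -0.001]
contact_force: [-0.2, -0.5, 0.3]
grip_width: 55.1
time_s: 3.4
ee_pos: [401.8, -176.2, 43.8]
tool_rot: [-0.002, 0.987, 0.158, -0.001]
contact_force: [0.4, -0.2, 0.8]
grip_width: 24.7
```

```bash
python3 -m inch '[{"slide":[0,0,0],"rot":[0,0,0]},{"slide":[0,0,0],"rot":[0,0,0]},{"slide":[0,0,0],"rot":[0,0,0]},{"slide":[0,0,0],"rot":[0,0,0]},{"slide":[0,0,0],"rot":[0,0,0]}]'
python3 -c "
from h import *
w=snap('wrist'); cv2.imwrite('pics/w2.png',w['color'])"
```

```text
time_s: 3.9
ee_pos: [401.8, -176.2, 43.8]
tool_rot: [-0.002, 0.987, 0.158, -0.001]
contact_force: [-0.2, 0.0, 0.5]
grip_width: 25.0
```

View pics/w2.png

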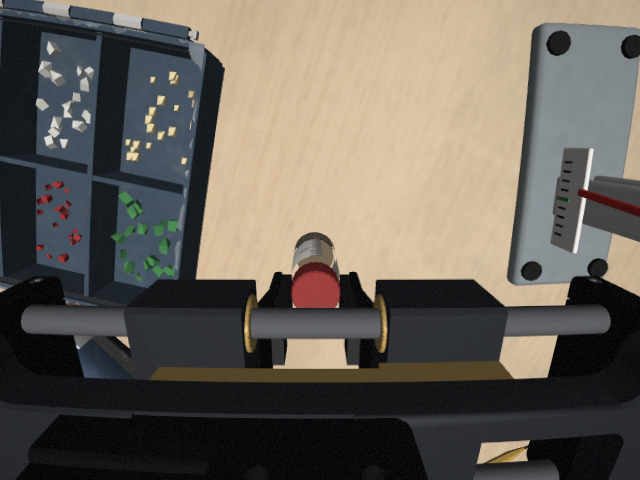

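```bash
python3 -m inch '[{"slide":[0,0,-3],"rot":[0,0,0]},{"slide":[0,0,-7],"rot":[0,0,0]},{"slide":[0,0,-11],"rot":[0,0,0]},{"slide":[0,0,-14.5],"rot":[0,0,0]},{"slide":[0,0,-16],"rot":[0,0,0]}]'
python3 -c "
from h import *
info(); print(delta((574.3,-298.5,200)))"
```

```text
time_s: 4.45
ee_pos: [403.5, -177.7, 207.5]
tool_rot: [-0.0, 0.987, 0.158, 0.001]
contact_force: [0.3, -0.1, -1.1]
grip_width: 25.3
t 4.45 pos [ 403.5 -177.7  207.5] F [ 0.3 -0.1 -1.1] w 25.3 xdir [0.95  0.312 0.002] z [ 0.002  0.001 -1.   ]
[12.46 16.81  0.78]
```

```bash
python3 -m inch '[{"slide":[1.5,3.5,0],"rot":[0,0,0]},{"slide":[3,7.5,0],"rot":[0,0,0]},{"slide":[4.5,11.5,0.3],"rot":[0,0,0]},{"slide":[6,15.5,0.5],"rot":[0,0,0]},{"slide":[6.5,16.8,0.5],"rot":[0,0,0]}]'
python3 -m inch '[{"slide":[0,0,0],"rot":[0,0,0]},{"slide":[0,0,0],"rot":[0,0,0]},{"slide":[0,0,0],"rot":[0,0,0]},{"slide":[0,0,0],"rot":[0,0,0]},{"slide":[0,0,0],"rot":[0,0,0]}]'
python3 -c "
from h import *
info(); w=snap('wrist'); cv2.imwrite('pics/w3.png',w['color'])
print(proj(w,[574.3,-298.5,124]))"
```

```text
time_s: 4.95
ee_pos: [518.7, -319.5, 200.7]
tool_rot: [-0.001, 0.988, 0.157, 0.0]
contact_force: [-0.3, 0.7, -1.8]
grip_width: 24.8
time_s: 5.45
ee_pos: [518.5, -318.9, 201.2]
tool_rot: [-0.0, 0.988, 0.158, 0.001]
contact_force: [0.1, -0.8, -1.7]
grip_width: 25.0
t 5.45 pos [ 518.5 -318.9  201.2] F [ 0.1 -0.8 -1.7] w 25.0 xdir [0.95  0.311 0.001] z [ 0.001  0.001 -1.   ]
[[313.28777337 165.32773174]]
```

View pics/w3.png

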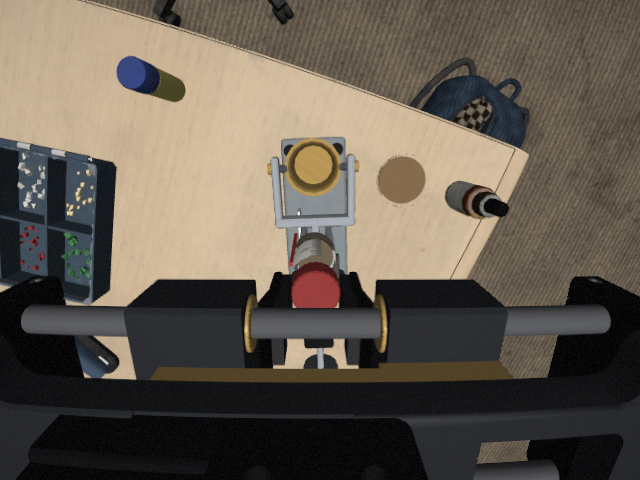

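```bash
python3 -c "
from h import *
w=snap('wrist'); crop(w['color'],250,120,130,100,6,'w3c.png')
m=cv2.inRange(cv2.cvtColor(w['color'],cv2.COLOR_BGR2HSV),(12,100,60),(32,255,255)); m[:, :284]=0; m[:,344:]=0; m[200:]=0;m[:130]=0
cs,_=cv2.findContours(m,0,2); c=max(cs,key=cv2.contourArea); h=cv2.convexHull(c); e=cv2.fitEllipse(h); print(e, onz(w,e[0],124))
print(delta((574.3,-298.5,185)))
"
```

```text
((312.41302490234375, 166.5071258544922), (56.71202850341797, 57.61959457397461), 175.3982391357422) [ 573.32651101 -298.29032942  124.        ]
[ 5.93 -0.22  1.62]
```

View pics/w3c.png

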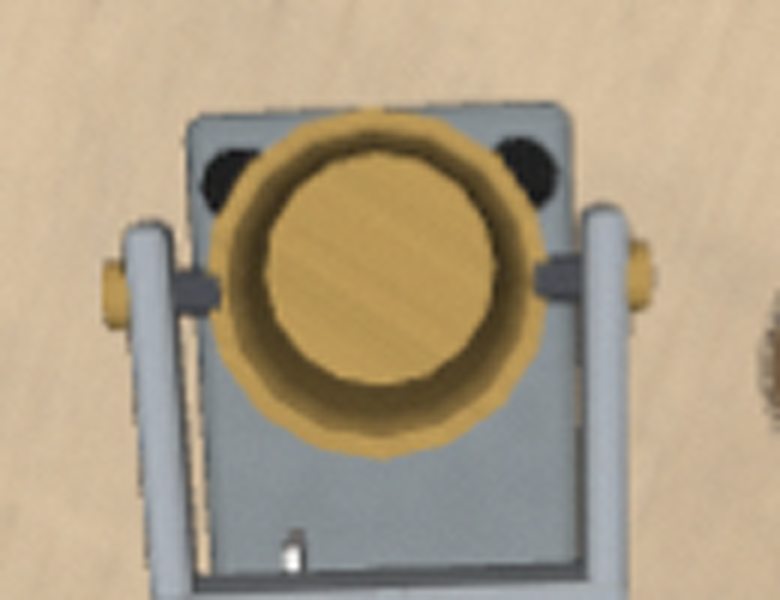

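```bash
python3 -c "
from h import *
w=snap('wrist'); s,T=pose()
for z in (-28,-12,44): print(z,proj(w,(T@np.array([0,0,z,1]))[:3]))
crop(w['color'],270,215,100,110,5.4,'w3d.png')
print(delta((573.7,-298.4,185)))
"
```

```text
-28 [[316.14815996 295.67010569]]
-12 [[316.1076838  283.24897217]]
44 [[316.00639141 252.32974742]]
[ 5.88 -0.27  1.62]
```

View pics/w3d.png

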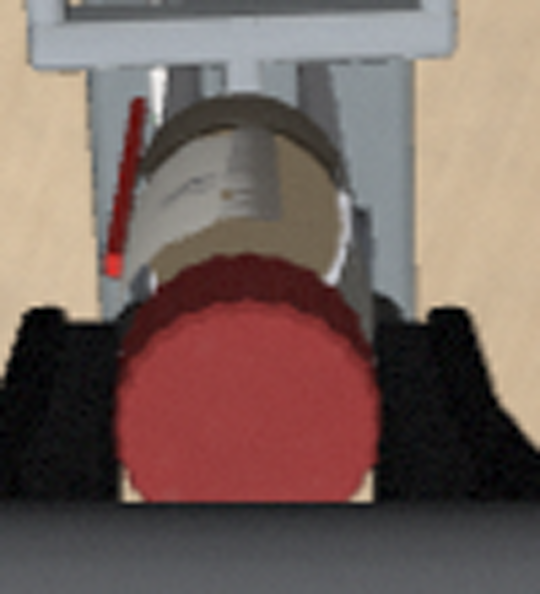

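```bash
python3 -m inch '[{"slide":[2,-0.1,0],"rot":[0,0,0]},{"slide":[4,-0.2,0],"rot":[0,0,0]},{"slide":[5.85,-0.27,0.6],"rot":[0,0,0]},{"slide":[5.85,-0.27,1.5],"rot":[0,0,0]},{"slide":[5.85,-0.27,1.6],"rot":[0,0,0]}]'
python3 -m inch '[{"slide":[0,0,0],"rot":[0,0,0]},{"slide":[0,0,0],"rot":[0,0,0]},{"slide":[0,0,0],"rot":[0,0,0]},{"slide":[0,0,0],"rot":[0,0,0]},{"slide":[0,0,0],"rot":[0,0,0]}]'
python3 -c "
from h import *
info();print(delta((573.6,-298.4,172)))
t=snap('top');s=snap('scene');w=snap('wrist')
crop(t['color'],300,130,110,90,7,'t4.png'); crop(s['color'],250,150,160,120,5,'s4.png'); cv2.imwrite('pics/w4.png',w['color'])
"
```

```text
time_s: 6.1
ee_pos: [572.4, -297.7, 183.2]
tool_rot: [-0.001, 0.987, 0.158, -0.001]
contact_force: [-0.6, -0.6, -2.2]
grip_width: 24.9
time_s: 6.6
ee_pos: [572.3, -298.0, 183.6]
tool_rot: [-0.001, 0.987, 0.158, -0.001]
contact_force: [-0.1, -0.6, -1.4]
grip_width: 24.9
t 6.6 pos [ 572.3 -298.   183.6] F [-0.1 -0.6 -1.4] w 24.9 xdir [ 0.95   0.311 -0.001] z [-0.001  0.002 -1.   ]
[0.11 0.08 1.16]
```

View pics/s4.png

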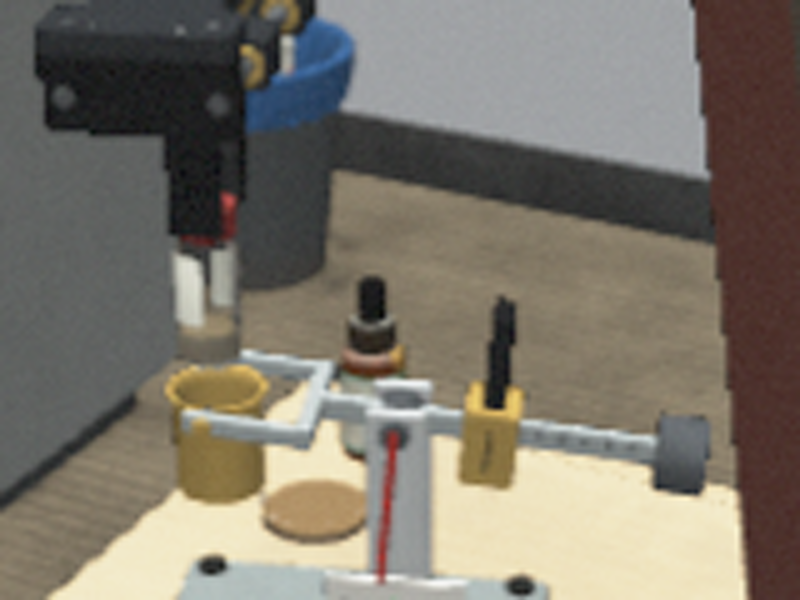

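View pics/w4.png

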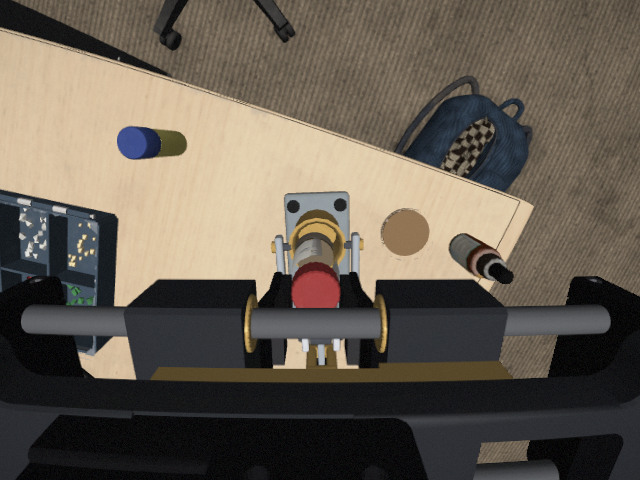

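```bash
python3 -c "
from h import *
s=snap('scene'); q,T=pose(); t=snap('top'); cv2.imwrite('pics/t5.png',cv2.resize(t['color'][130:230,290:420],None,fx=6,fy=6,interpolation=cv2.INTER_CUBIC))
k=lambda p:((p-[250,150]+.5)*5-.5).round(0)
for z in (0,44): 
  P=(T@np.array([0.5,0,z,1]))[:3]; print(P,k(proj(s,P)))
for z in (124,):
  for P in ([573.6,-298.4,z],[572.3,-298,z],[572.3+.95*5,-298+.31*5,z],[572.3+.31*5,-298-.95*5,z]): print(P,k(proj(s,P)))
"
```

```text
[ 572.86367298 -297.59198023  183.33653417] [[209. 261.]]
[ 572.78802332 -297.50005729  139.33669522] [[214. 354.]]
[573.6, -298.4, 124] [[215. 385.]]
[572.3, -298, 124] [[217. 386.]]
[577.05, -296.45, 124] [[206. 385.]]
[573.8499999999999, -302.75, 124] [[220. 380.]]
```

View pics/t5.png

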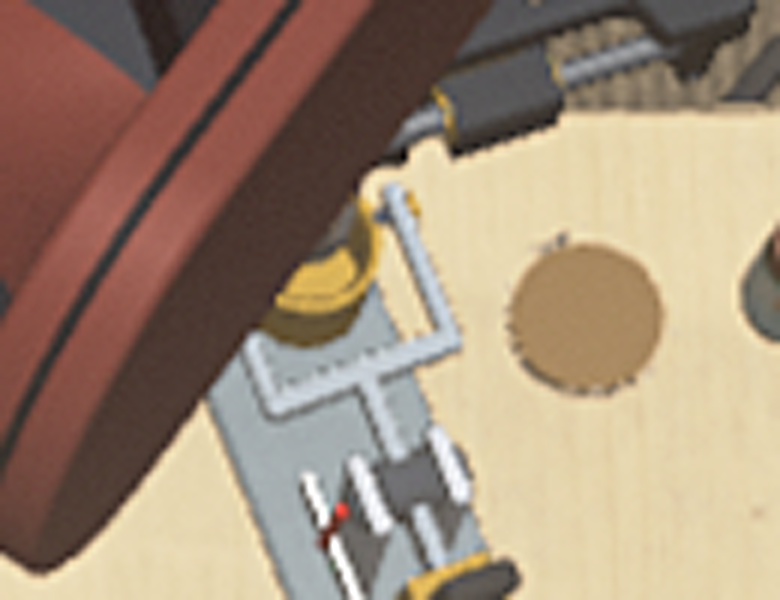

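```bash
python3 -c "
from h import *
w=snap('wrist'); s=snap('scene')
crop(w['color'],265,185,105,110,5.4,'w5.png'); crop(s['color'],275,180,40,75,8,'s5.png')
q,T=pose(); k=lambda p:((p-[265,185]+.5)*5.4-.5).round(0)
print(k(proj(w,[573.6,-298.4,124])))
a=np.linspace(0,6.28,40); c=np.array([573.6,-298.4,124])+21.5*np.c_[np.cos(a),np.sin(a),0*a]; p=k(proj(w,c)); print(p.min(0),p.max(0))
c=np.c_[14*np.cos(a),14*np.sin(a),0*a+44,0*a+1]@T.T; p=k(proj(w,c[:,:3])); print(p.min(0),p.max(0))
"
```

```text
[[285. 325.]]
[133. 175.] [438. 468.]
[171. 263.] [382. 464.]
```

View pics/w5.png

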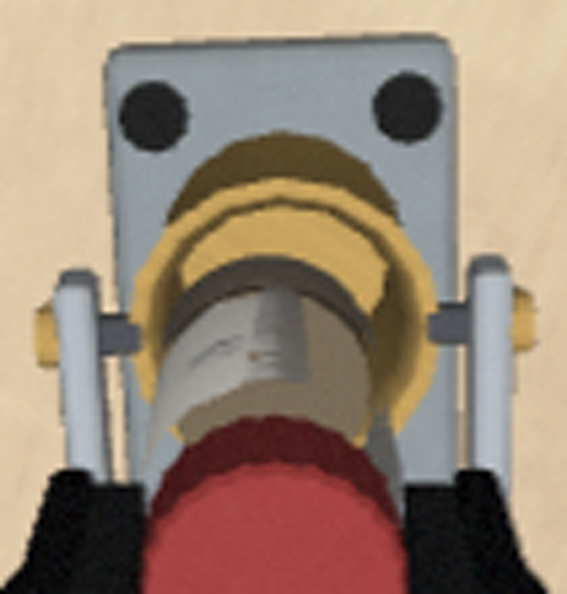

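View pics/s5.png

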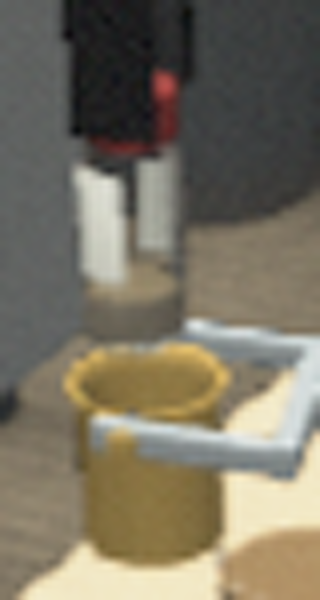

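```bash
python3 -m inch '[{"slide":[-0.12,0.23,0.2],"rot":[0,0,0]},{"slide":[-0.12,0.23,0.7],"rot":[0,0,0]},{"slide":[-0.12,0.23,1.2],"rot":[0,0,0]},{"slide":[-0.12,0.23,1.4],"rot":[0,0,0]},{"slide":[-0.12,0.23,1.4],"rot":[0,0,0]}]'
python3 -c "
from h import *
info()
w=snap('wrist'); s=snap('scene')
crop(w['color'],265,185,105,110,5.4,'w6.png'); crop(s['color'],275,180,40,75,8,'s6.png')
"
```

```text
time_s: 7.45
ee_pos: [571.5, -299.9, 168.3]
tool_rot: [-0.002, 0.987, 0.158, -0.001]
contact_force: [-0.2, 0.3, -1.2]
grip_width: 25.0
t 7.45 pos [ 571.5 -299.9  168.3] F [-0.2  0.3 -1.2] w 25.0 xdir [ 0.95   0.312 -0.002] z [-0.003  0.003 -1.   ]
```

View pics/w6.png

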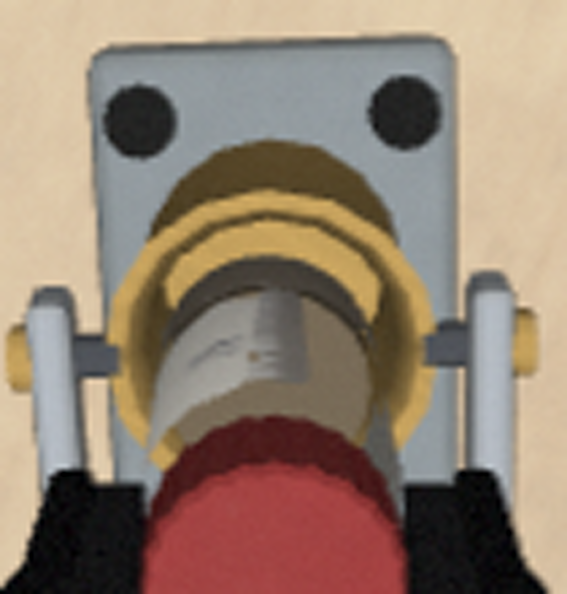

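View pics/s6.png

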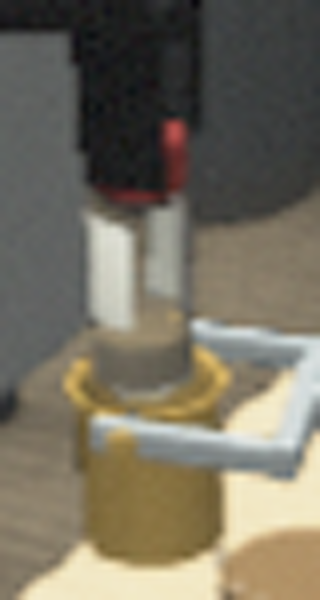

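```bash
python3 -m inch '[{"slide":[-0.03,0.07,0.4],"rot":[0,0,0]},{"slide":[-0.03,0.07,0.8],"rot":[0,0,0]},{"slide":[-0.03,0.07,1.2],"rot":[0,0,0]},{"slide":[-0.03,0.07,1.6],"rot":[0,0,0]},{"slide":[-0.03,0.07,1.8],"rot":[0,0,0]}]'
python3 -c "
from h import *
info()
w=snap('wrist'); s=snap('scene')
crop(w['color'],265,185,105,110,5.4,'w7.png'); crop(s['color'],275,180,40,75,8,'s7.png')
"
```

```text
time_s: 8.05
ee_pos: [571.5, -300.6, 150.3]
tool_rot: [-0.002, 0.987, 0.158, -0.001]
contact_force: [-0.8, -0.7, -0.5]
grip_width: 24.8
t 8.05 pos [ 571.5 -300.6  150.3] F [-0.8 -0.7 -0.5] w 24.8 xdir [ 0.95   0.312 -0.002] z [-0.003  0.003 -1.   ]
```

View pics/w7.png

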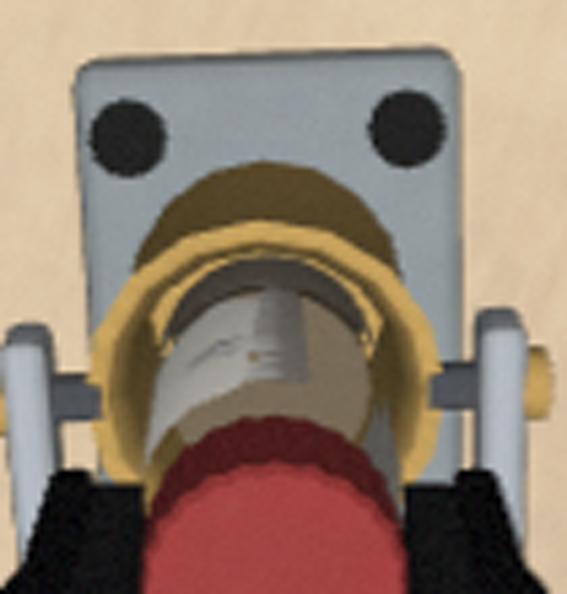

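View pics/s7.png

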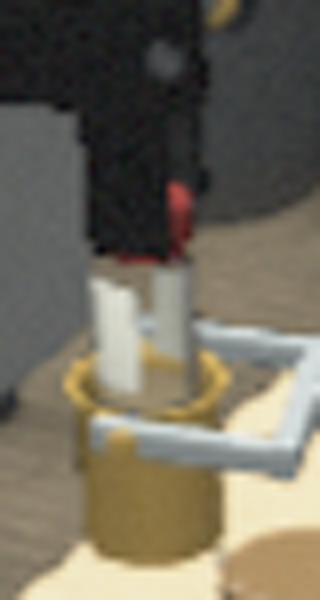

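```bash
python3 -m inch '[{"slide":[0,0,0.5],"rot":[0,0,0]},{"slide":[0,0,1.0],"rot":[0,0,0]},{"slide":[0,0,1.5],"rot":[0,0,0]},{"slide":[0,0,2.0],"rot":[0,0,0]},{"slide":[0,0,2.0],"rot":[0,0,0]}]'
python3 -m inch '[{"slide":[0,0,0.2],"rot":[0,0,0]},{"slide":[0,0,0.4],"rot":[0,0,0]},{"slide":[0,0,0.6],"rot":[0,0,0]},{"slide":[0,0,0.8],"rot":[0,0,0]},{"slide":[0,0,0.9],"rot":[0,0,0]}]'
python3 -c "
from h import *
info()
w=snap('wrist'); s=snap('scene')
crop(w['color'],265,185,105,110,5.4,'w8.png'); crop(s['color'],275,180,120,90,6.6,'s8.png')
"
```

```text
time_s: 8.65
ee_pos: [570.8, -300.2, 129.2]
tool_rot: [-0.002, 0.987, 0.158, -0.002]
contact_force: [0.8, 0.5, -1.9]
grip_width: 24.5
time_s: 9.15
ee_pos: [570.8, -300.2, 120.0]
tool_rot: [-0.002, 0.987, 0.158, -0.002]
contact_force: [1.2, 0.1, -1.5]
grip_width: 24.9
t 9.15 pos [ 570.8 -300.2  120. ] F [ 1.2  0.1 -1.5] w 24.9 xdir [ 0.95   0.312 -0.003] z [-0.004  0.004 -1.   ]
```

View pics/w8.png

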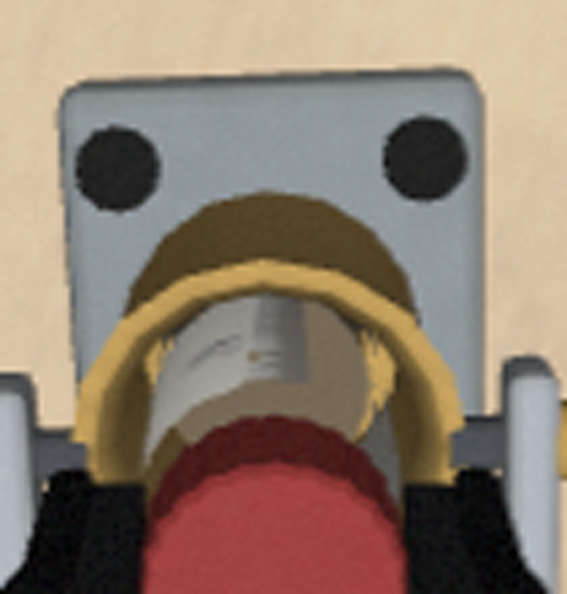

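View pics/s8.png

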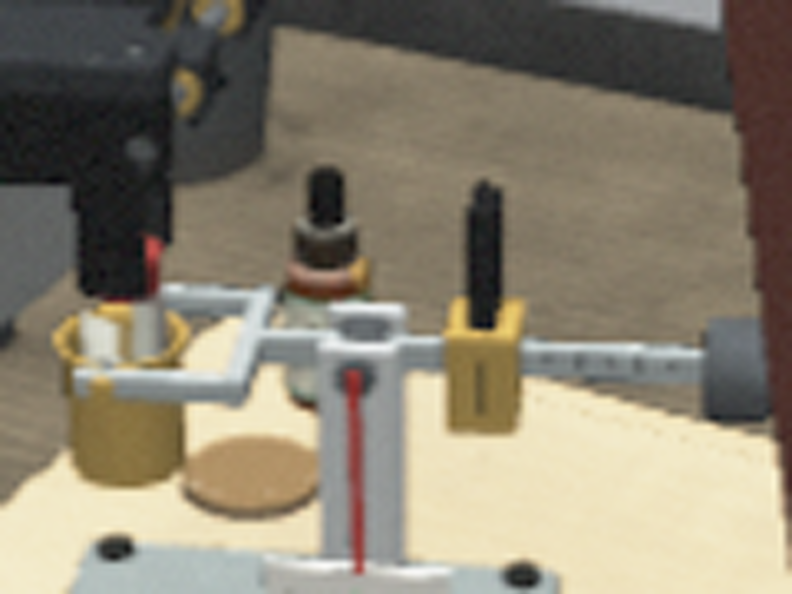

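```bash
python3 -m inch '[{"slide":[0,0,0.1],"rot":[0,0,0]},{"slide":[0,0,0.2],"rot":[0,0,0]},{"slide":[0,0,0.3],"rot":[0,0,0]},{"slide":[0,0,0.4],"rot":[0,0,0]},{"slide":[0,0,0.4],"rot":[0,0,0]}]'
python3 -c "
from h import *
info()"
python3 -m inch '[{"slide":[0,0,0],"rot":[0,0,0]},{"slide":[0,0,0],"rot":[0,0,0]},{"slide":[0,0,0],"rot":[0,0,0]},{"slide":[0,0,0],"rot":[0,0,0]},{"slide":[0,0,0],"rot":[0,0,0]}]' 0.2
python3 -c "
from h import *
info()
w=snap('wrist'); s=snap('scene')
crop(w['color'],200,150,240,180,3.3,'w9.png'); crop(s['color'],275,180,120,90,6.6,'s9.png')
"
```

```text
time_s: 9.75
ee_pos: [570.6, -300.0, 115.8]
tool_rot: [-0.002, 0.987, 0.158, -0.002]
contact_force: [0.2, -0.4, -0.2]
grip_width: 24.6
t 9.75 pos [ 570.6 -300.   115.8] F [ 0.2 -0.4 -0.2] w 24.6 xdir [ 0.95   0.312 -0.003] z [-0.005  0.004 -1.   ]
time_s: 10.25
ee_pos: [570.6, -300.0, 115.8]
tool_rot: [-0.002, 0.987, 0.158, -0.002]
contact_force: [0.7, -0.1, -0.1]
grip_width: 34.7
t 10.25 pos [ 570.6 -300.   115.8] F [ 0.7 -0.1 -0.1] w 34.7 xdir [ 0.95   0.312 -0.003] z [-0.005  0.004 -1.   ]
```

View pics/w9.png

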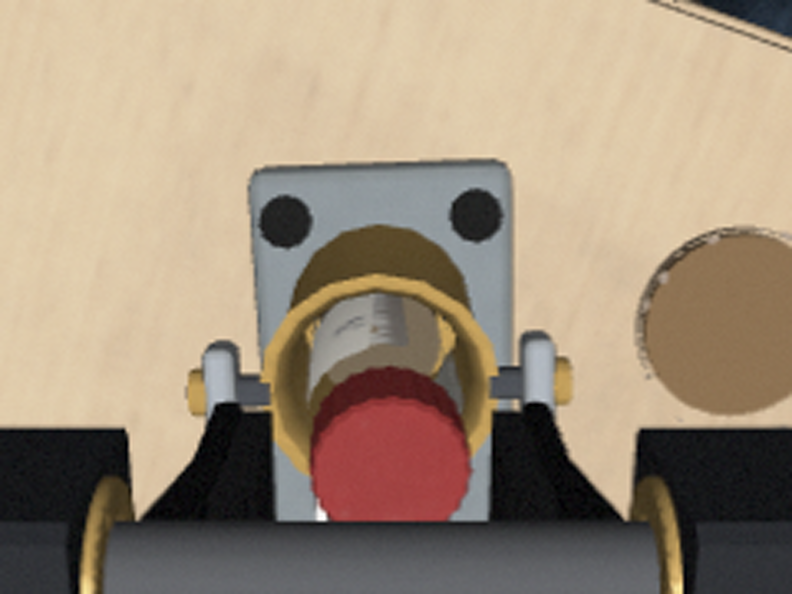

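View pics/s9.png

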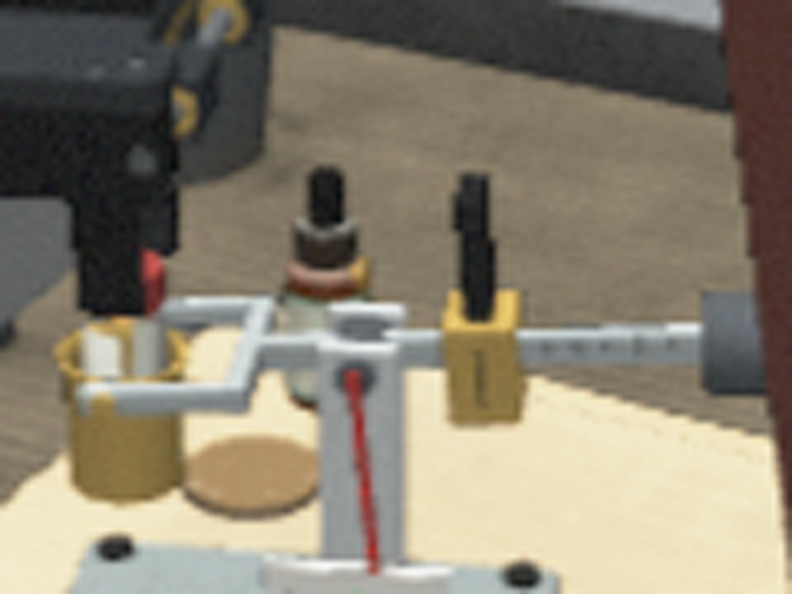

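Red vial stands released in the cup, and the pointer shows the beam on its lower stop (tip at (373,570) in the crop). I'll lift away now and head for the fin.

```bash
python3 -m inch '[{"slide":[0,0,0],"rot":[0,0,0]},{"slide":[0,0,-0.5],"rot":[0,0,0]},{"slide":[0,0,-2.5],"rot":[0,0,0]},{"slide":[0,0,-5],"rot":[0,0,0]},{"slide":[0,0,-7.5],"rot":[0,0,0]}]' 0
python3 -m inch '[{"slide":[0,0,0],"rot":[0,0,0]},{"slide":[0,0,0],"rot":[0,0,0]},{"slide":[0,0,0],"rot":[0,0,0]},{"slide":[0,0,0],"rot":[0,0,0]},{"slide":[0,0,0],"rot":[0,0,0]}]' 1 10
python3 -c "
from h import *
info()
s=snap('scene'); t=snap('top'); w=snap('wrist');cv2.imwrite('pics/w10.png',w['color'])
crop(s['color'],275,180,160,120,5,'s10.png')
crop(t['color'],310,140,110,150,4,'t10.png')
print(delta((485.7,-330.5,192)))
"
```

```text
time_s: 10.85
ee_pos: [570.8, -300.3, 191.7]
tool_rot: [-0.003, 0.987, 0.158, -0.002]
contact_force: [1.5, -0.6, -0.7]
grip_width: 43.5
time_s: 11.35
ee_pos: [570.2, -299.8, 190.3]
tool_rot: [-0.003, 0.987, 0.158, -0.003]
contact_force: [-0.8, -0.9, -0.8]
grip_width: 11.7
t 11.35 pos [ 570.2 -299.8  190.3] F [-0.8 -0.9 -0.8] w 11.7 xdir [ 0.95   0.312 -0.005] z [-0.007  0.006 -1.   ]
[-9.01  0.24 -0.06]
```

View pics/s10.png

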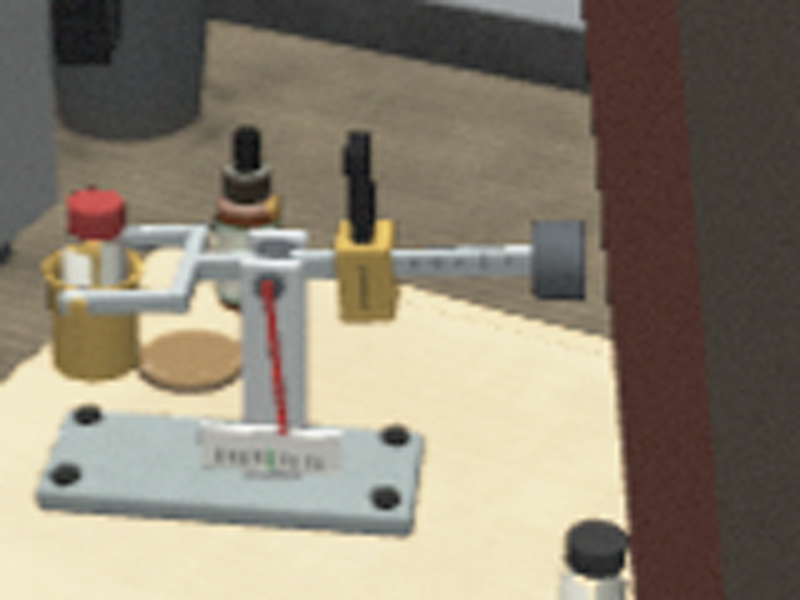

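View pics/t10.png

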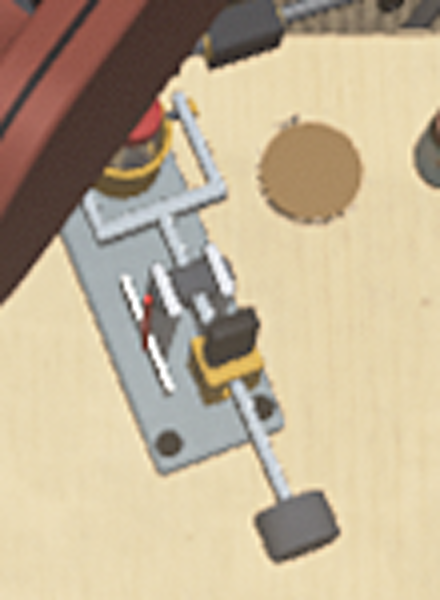

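View pics/w10.png

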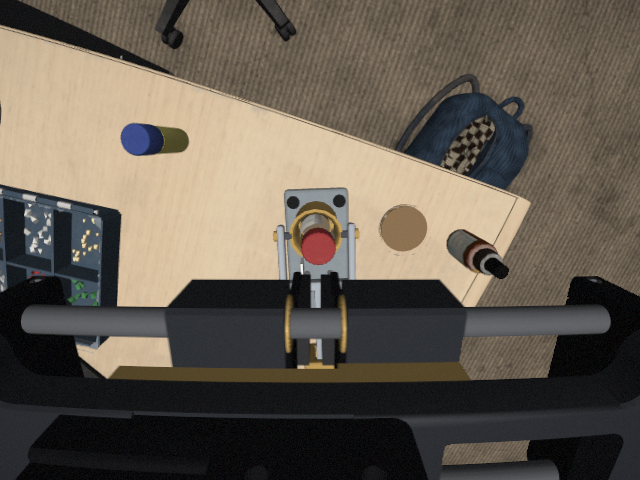

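```bash
python3 -c "
from h import *
t=snap('top'); s=snap('scene')
f=lambda x,y:(310+(x+.5)/4-.5,140+(y+.5)/4-.5)
g=lambda x,y:(275+(x+.5)/5-.5,180+(y+.5)/5-.5)
P,_=tri(ray(t,f(234,323)),ray(s,g(357,135))); print(P,_,onz(t,f(234,323),175))
u=np.array([.946,.325]); print((P[:2]-[497,-325.8])@u, (onz(t,f(234,323),175)[:2]-[497,-325.8])@u)
P,_=tri(ray(t,f(195,283)),ray(s,g(275,240)));print('piv',P)
"
python3 -m inch '[{"slide":[-3,0.08,-0.5],"rot":[0,0,0]},{"slide":[-6,0.16,-0.8],"rot":[0,0,0]},{"slide":[-8,0.24,-0.5],"rot":[0,0,0]},{"slide":[-8.8,0.24,0],"rot":[0,0,0]},{"slide":[-8.8,0.24,0],"rot":[0,0,0]}]' 1 10
python3 -c "
from h import *
info()
s=snap('scene'); t=snap('top');
crop(s['color'],275,150,160,120,5,'s11.png')
crop(t['color'],310,140,110,150,4,'t11.png')
"
```

```text
[ 465.35819578 -337.45358324  178.38668351] [np.float64(0.058693846707480325), np.float64(0.05869384670749845)] [ 466.06142908 -337.84138322  175.        ]
-33.72056134249872 -33.18133764012105
piv [ 496.6349759  -325.91485123  126.80625878]
time_s: 12.1
ee_pos: [486.9, -329.9, 191.0]
tool_rot: [-0.003, 0.988, 0.157, -0.003]
contact_force: [0.7, 0.2, -0.6]
grip_width: 0.5
t 12.1 pos [ 486.9 -329.9  191. ] F [ 0.7  0.2 -0.6] w 0.5 xdir [ 0.951  0.31  -0.004] z [-0.006  0.006 -1.   ]
```

View pics/s11.png

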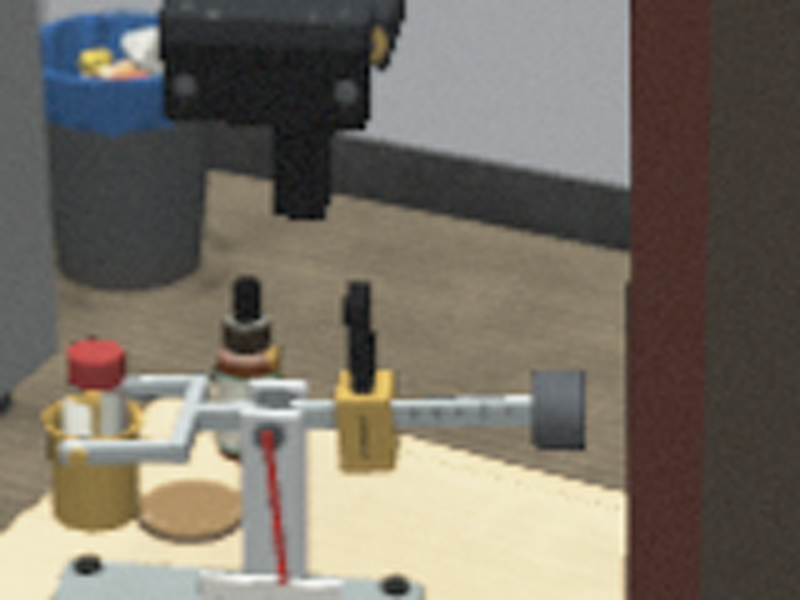

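```bash
python3 -m inch '[{"slide":[0.1,0,1],"rot":[0,0,0]},{"slide":[0.1,0,2.2],"rot":[0,0,0]},{"slide":[0.1,0,3.4],"rot":[0,0,0]},{"slide":[0.1,0,4.3],"rot":[0,0,0]},{"slide":[0.1,0,4.4],"rot":[0,0,0]}]'
python3 -c "
from h import *
info()
s=snap('scene')
crop(s['color'],275,150,160,120,5,'s12.png')
"
```

```text
time_s: 12.7
ee_pos: [488.0, -328.0, 145.0]
tool_rot: [-0.005, 0.987, 0.158, -0.003]
contact_force: [-0.2, 0.5, -0.5]
grip_width: 0.6
t 12.7 pos [ 488. -328.  145.] F [-0.2  0.5 -0.5] w 0.6 xdir [ 0.95   0.312 -0.005] z [-0.008  0.008 -1.   ]
```

View pics/s12.png

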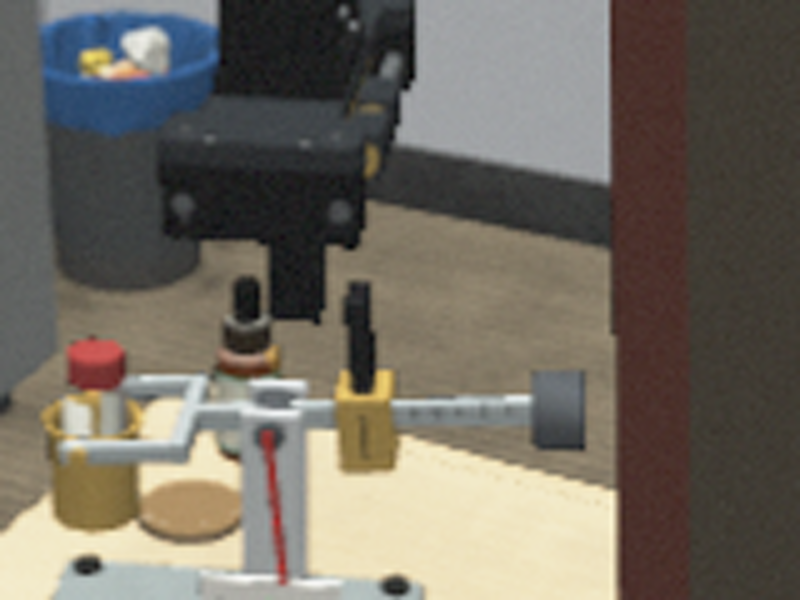

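```bash
python3 -m inch '[{"slide":[-0.5,0,0],"rot":[0,0,0]},{"slide":[-0.9,0,0],"rot":[0,0,0]},{"slide":[-1.2,0,0],"rot":[0,0,0]},{"slide":[-1.4,0,0],"rot":[0,0,0]},{"slide":[-1.6,0,0],"rot":[0,0,0]}]'
python3 -c "
from h import *
info()"
python3 -m inch '[{"slide":[-0.2,0,0],"rot":[0,0,0]},{"slide":[-0.4,0,0],"rot":[0,0,0]},{"slide":[-0.6,0,0],"rot":[0,0,0]},{"slide":[-0.8,0,0],"rot":[0,0,0]},{"slide":[-1,0,0],"rot":[0,0,0]}]'
python3 -c "
from h import *
info()
s=snap('scene')
crop(s['color'],275,150,160,120,5,'s13.png')
"
```

```text
time_s: 13.25
ee_pos: [473.3, -333.4, 146.2]
tool_rot: [-0.004, 0.987, 0.158, -0.003]
contact_force: [3.1, 0.6, -2.1]
grip_width: 0.4
t 13.25 pos [ 473.3 -333.4  146.2] F [ 3.1  0.6 -2.1] w 0.4 xdir [ 0.95   0.312 -0.004] z [-0.006  0.007 -1.   ]
time_s: 13.75
ee_pos: [463.8, -336.8, 146.4]
tool_rot: [-0.004, 0.987, 0.158, -0.003]
contact_force: [3.3, 0.0, -2.7]
grip_width: 0.5
t 13.75 pos [ 463.8 -336.8  146.4] F [ 3.3  0.  -2.7] w 0.5 xdir [ 0.95   0.312 -0.004] z [-0.006  0.006 -1.   ]
```

View pics/s13.png

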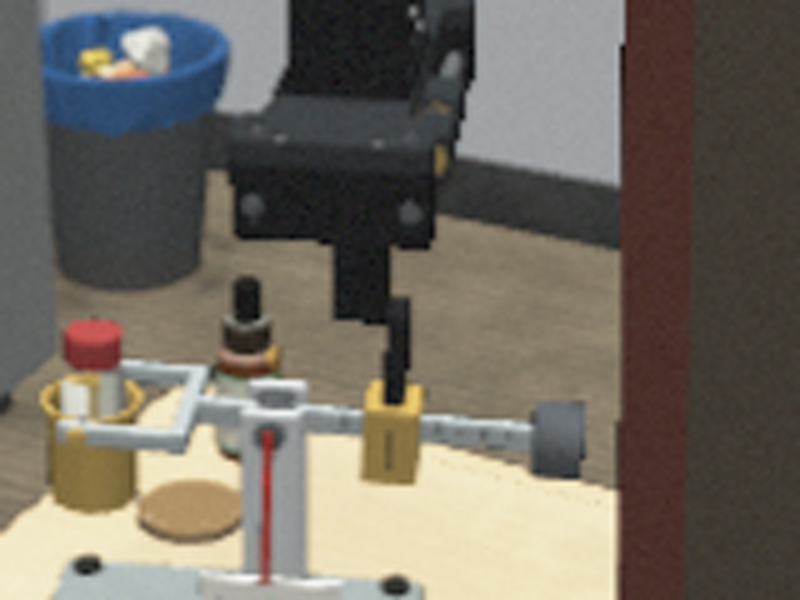

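```bash
python3 -m inch '[{"slide":[-0.2,0,0],"rot":[0,0,0]},{"slide":[-0.5,0,0],"rot":[0,0,0]},{"slide":[-0.8,0,0],"rot":[0,0,0]},{"slide":[-1.1,0,0],"rot":[0,0,0]},{"slide":[-1.4,0,0],"rot":[0,0,0]}]'
python3 -c "
from h import *
info()"
python3 -m inch '[{"slide":[0.3,0,0],"rot":[0,0,0]},{"slide":[0.8,0,0],"rot":[0,0,0]},{"slide":[1.2,0,0],"rot":[0,0,0]},{"slide":[1.2,0,0],"rot":[0,0,0]},{"slide":[1.2,0,0],"rot":[0,0,0]}]'
python3 -m inch '[{"slide":[0,0,0],"rot":[0,0,0]},{"slide":[0,0,0],"rot":[0,0,0]},{"slide":[0,0,0],"rot":[0,0,0]},{"slide":[0,0,0],"rot":[0,0,0]},{"slide":[0,0,0],"rot":[0,0,0]}]'
python3 -m inch '[{"slide":[0,0,0],"rot":[0,0,0]},{"slide":[0,0,0],"rot":[0,0,0]},{"slide":[0,0,0],"rot":[0,0,0]},{"slide":[0,0,0],"rot":[0,0,0]},{"slide":[0,0,0],"rot":[0,0,0]}]'
python3 -c "
from h import *
info()
s=snap('scene')
crop(s['color'],275,150,160,120,5,'s14.png')
"
```

```text
time_s: 14.3
ee_pos: [449.9, -341.3, 146.4]
tool_rot: [-0.004, 0.987, 0.158, -0.003]
contact_force: [3.1, -0.1, -2.2]
grip_width: 0.7
t 14.3 pos [ 449.9 -341.3  146.4] F [ 3.1 -0.1 -2.2] w 0.7 xdir [ 0.95   0.311 -0.004] z [-0.006  0.006 -1.   ]
time_s: 14.8
ee_pos: [461.5, -337.5, 146.3]
tool_rot: [-0.004, 0.987, 0.158, -0.003]
contact_force: [0.8, -1.0, -0.6]
grip_width: 0.4
time_s: 15.3
ee_pos: [461.4, -337.5, 146.3]
tool_rot: [-0.004, 0.987, 0.158, -0.003]
contact_force: [-0.4, 0.4, 0.5]
grip_width: 0.7
time_s: 15.8
ee_pos: [461.5, -337.5, 146.4]
tool_rot: [-0.004, 0.987, 0.158, -0.003]
contact_force: [0.2, -0.2, -0.4]
grip_width: 0.4
t 15.8 pos [ 461.5 -337.5  146.4] F [ 0.2 -0.2 -0.4] w 0.4 xdir [ 0.95   0.312 -0.004] z [-0.007  0.006 -1.   ]
```

View pics/s14.png

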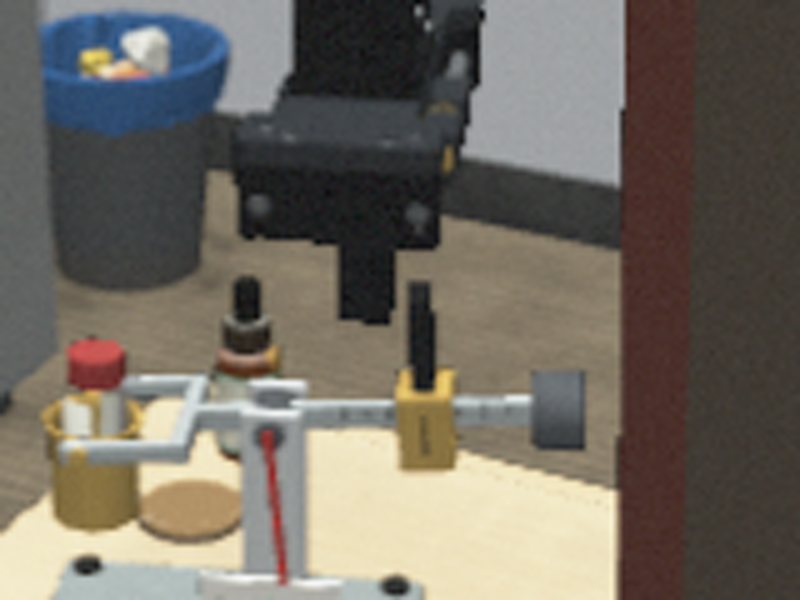

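```bash
python3 -m inch '[{"slide":[-0.5,0,0],"rot":[0,0,0]},{"slide":[-0.9,0,0],"rot":[0,0,0]},{"slide":[-1.2,0,0],"rot":[0,0,0]},{"slide":[-1.4,0,0],"rot":[0,0,0]},{"slide":[-1.6,0,0],"rot":[0,0,0]}]'
python3 -m inch '[{"slide":[-0.1,0,0],"rot":[0,0,0]},{"slide":[-0.25,0,0],"rot":[0,0,0]},{"slide":[-0.4,0,0],"rot":[0,0,0]},{"slide":[-0.5,0,0],"rot":[0,0,0]},{"slide":[-0.6,0,0],"rot":[0,0,0]}]'
python3 -m inch '[{"slide":[0.3,0,0],"rot":[0,0,0]},{"slide":[0.8,0,0],"rot":[0,0,0]},{"slide":[1.2,0,0],"rot":[0,0,0]},{"slide":[1.2,0,0],"rot":[0,0,0]},{"slide":[1.2,0,0],"rot":[0,0,0]}]'
python3 -m inch '[{"slide":[0,0,0],"rot":[0,0,0]},{"slide":[0,0,0],"rot":[0,0,0]},{"slide":[0,0,0],"rot":[0,0,0]},{"slide":[0,0,0],"rot":[0,0,0]},{"slide":[0,0,0],"rot":[0,0,0]}]'
python3 -m inch '[{"slide":[0,0,0],"rot":[0,0,0]},{"slide":[0,0,0],"rot":[0,0,0]},{"slide":[0,0,0],"rot":[0,0,0]},{"slide":[0,0,0],"rot":[0,0,0]},{"slide":[0,0,0],"rot":[0,0,0]}]'
python3 -c "
from h import *
info()
s=snap('scene')
crop(s['color'],275,150,160,120,5,'s15.png')
"
```

```text
time_s: 16.35
ee_pos: [446.1, -342.3, 146.3]
tool_rot: [-0.004, 0.987, 0.158, -0.003]
contact_force: [3.6, 0.9, -1.8]
grip_width: 0.6
time_s: 16.85
ee_pos: [440.4, -344.4, 146.4]
tool_rot: [-0.004, 0.987, 0.158, -0.003]
contact_force: [2.8, 1.1, -2.4]
grip_width: 0.4
time_s: 17.35
ee_pos: [451.9, -340.6, 146.3]
tool_rot: [-0.004, 0.987, 0.158, -0.003]
contact_force: [0.5, -0.6, -0.0]
grip_width: 0.4
time_s: 17.85
ee_pos: [451.9, -340.6, 146.3]
tool_rot: [-0.004, 0.987, 0.158, -0.003]
contact_force: [0.9, -0.5, 0.1]
grip_width: 0.5
time_s: 18.35
ee_pos: [451.9, -340.6, 146.3]
tool_rot: [-0.004, 0.987, 0.158, -0.003]
contact_force: [0.1, 0.9, 0.1]
grip_width: 0.2
t 18.35 pos [ 451.9 -340.6  146.3] F [0.1 0.9 0.1] w 0.2 xdir [ 0.95   0.312 -0.004] z [-0.007  0.006 -1.   ]
```

View pics/s15.png

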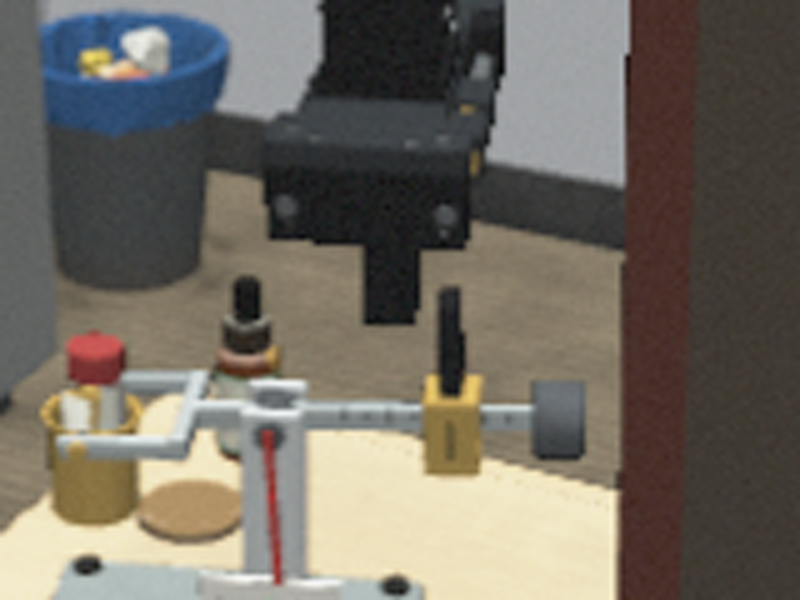

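```bash
cat >> h.py <<'E'
def lvl(name=None):
    s=snap("scene"); im=s["color"]; hsv=cv2.cvtColor(im,cv2.COLOR_BGR2HSV)
    m=(cv2.inRange(hsv,(0,120,60),(10,255,255))|cv2.inRange(hsv,(172,120,60),(180,255,255)))
    m[:235]=0;m[268:]=0;m[:,:318]=0;m[:,:]*=1;m[:,340:]=0
    ys,xs=np.nonzero(m); p=np.polyfit(ys,xs,1); print("ptr slope",round(p[0],4),"at266",round(np.polyval(p,266),2),len(ys))
    if name: crop(im,275,150,160,120,5,name)
E
python3 -c "
from h import *
lvl()
for n in ('s14','s13','s15'):pass
"
python3 -m inch '[{"slide":[-0.5,0,0],"rot":[0,0,0]},{"slide":[-0.9,0,0],"rot":[0,0,0]},{"slide":[-1.2,0,0],"rot":[0,0,0]},{"slide":[-1.4,0,0],"rot":[0,0,0]},{"slide":[-1.55,0,0],"rot":[0,0,0]}]'
python3 -m inch '[{"slide":[0,0,0],"rot":[0,0,0]},{"slide":[0,0,0],"rot":[0,0,0]},{"slide":[0.5,0,0],"rot":[0,0,0]},{"slide":[1,0,0],"rot":[0,0,0]},{"slide":[1.2,0,0],"rot":[0,0,0]}]'
python3 -m inch '[{"slide":[0,0,-1],"rot":[0,0,0]},{"slide":[0,0,-3],"rot":[0,0,0]},{"slide":[0,0,-6],"rot":[0,0,0]},{"slide":[0,0,-6],"rot":[0,0,0]},{"slide":[0,0,-6],"rot":[0,0,0]}]'
python3 -m inch '[{"slide":[0,0,0],"rot":[0,0,0]},{"slide":[0,0,0],"rot":[0,0,0]},{"slide":[0,0,0],"rot":[0,0,0]},{"slide":[0,0,0],"rot":[0,0,0]},{"slide":[0,0,0],"rot":[0,0,0]}]'
python3 -m inch '[{"slide":[0,0,0],"rot":[0,0,0]},{"slide":[0,0,0],"rot":[0,0,0]},{"slide":[0,0,0],"rot":[0,0,0]},{"slide":[0,0,0],"rot":[0,0,0]},{"slide":[0,0,0],"rot":[0,0,0]}]'
python3 -c "
from h import *
info(); lvl('s16.png')
"
```

```text
ptr slope 0.0651 at266 330.11 32
time_s: 18.95
ee_pos: [437.1, -345.3, 146.2]
tool_rot: [-0.004, 0.987, 0.158, -0.003]
contact_force: [2.5, -0.1, -2.1]
grip_width: 0.5
time_s: 19.45
ee_pos: [449.0, -341.5, 146.4]
tool_rot: [-0.004, 0.987, 0.158, -0.003]
contact_force: [0.5, -0.4, 0.3]
grip_width: 0.4
time_s: 19.95
ee_pos: [449.9, -342.5, 208.0]
tool_rot: [-0.003, 0.987, 0.158, -0.002]
contact_force: [0.2, -0.2, -0.9]
grip_width: 0.6
time_s: 20.45
ee_pos: [449.7, -342.4, 207.5]
tool_rot: [-0.003, 0.987, 0.158, -0.002]
contact_force: [0.0, -0.7, 0.6]
grip_width: 0.7
time_s: 20.95
ee_pos: [449.8, -342.4, 207.6]
tool_rot: [-0.003, 0.987, 0.158, -0.002]
contact_force: [-0.1, -0.6, 0.3]
grip_width: 0.4
t 20.95 pos [ 449.8 -342.4  207.6] F [-0.1 -0.6  0.3] w 0.4 xdir [ 0.95   0.312 -0.003] z [-0.005  0.005 -1.   ]
ptr slope -0.0086 at266 327.98 33
```

View pics/s16.png

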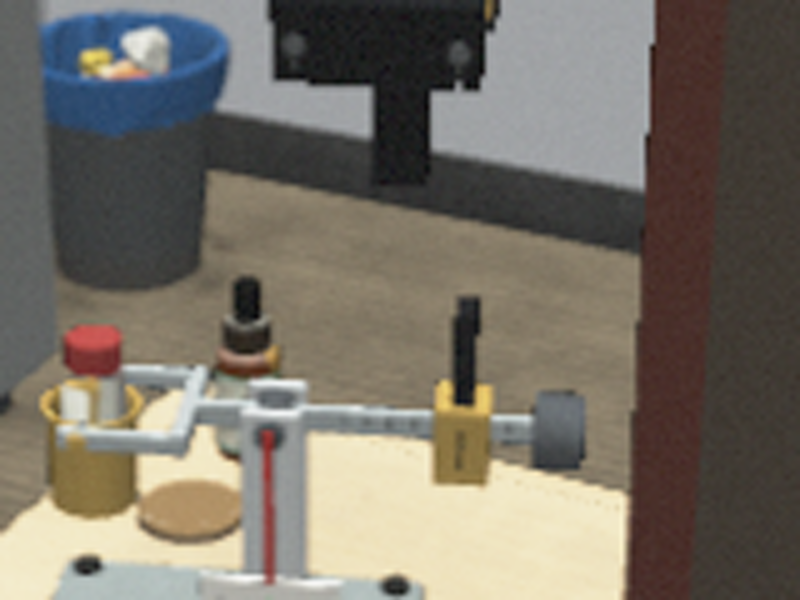

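```bash
python3 -m inch '[{"slide":[0.2,-3.5,0],"rot":[0,0,0]},{"slide":[0.3,-7,0],"rot":[0,0,0]},{"slide":[0.5,-10.5,2],"rot":[0,0,0]},{"slide":[0.8,-14,5],"rot":[0,0,0]},{"slide":[0.8,-15.5,9],"rot":[0,0,0]}]'
python3 -m inch '[{"slide":[0,0,1],"rot":[0,0,0]},{"slide":[0,0,2],"rot":[0,0,0]},{"slide":[0,0,2],"rot":[0,0,0]},{"slide":[0,0,2],"rot":[0,0,0]},{"slide":[0,0,2],"rot":[0,0,0]}]'
python3 -c "
from h import *
info(); lvl('s17.png'); w=snap('wrist'); cv2.imwrite('pics/w17.png',w['color'])
"
```

```text
time_s: 21.5
ee_pos: [409.3, -190.8, 119.3]
tool_rot: [-0.002, 0.987, 0.159, -0.0]
contact_force: [0.6, -0.8, -0.0]
grip_width: 0.5
time_s: 22.0
ee_pos: [410.4, -192.2, 100.8]
tool_rot: [-0.001, 0.987, 0.158, 0.0]
contact_force: [0.2, 0.8, -0.2]
grip_width: 0.5
t 22.0 pos [ 410.4 -192.2  100.8] F [ 0.2  0.8 -0.2] w 0.5 xdir [0.95  0.313 0.001] z [ 0.001  0.001 -1.   ]Traceback (most recent call last):
  File "<string>", line 3, in <module>
    info(); lvl('s17.png'); w=snap('wrist'); cv2.imwrite('pics/w17.png',w['color'])
            ~~~^^^^^^^^^^^
  File "h.py", line 36, in lvl
    ys,xs=np.nonzero(m); p=np.polyfit(ys,xs,1); print("ptr slope",round(p[0],4),"at266",round(np.polyval(p,266),2),len(ys))
                           ~~~~~~~~~~^^^^^^^^^
    raise TypeError("expected non-empty vector for x")
TypeError: expected non-empty vector for x
```

```bash
python3 -c "
from h import *
w=snap('wrist'); cv2.imwrite('pics/w17.png',w['color']); crop(w['color'],470,120,170,130,4.6,'w17c.png')
"
```

```text
(no output)
```

View pics/w17.png

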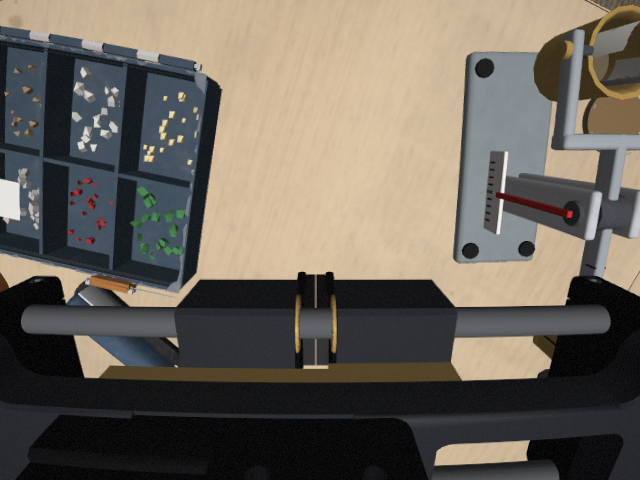

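View pics/w17c.png

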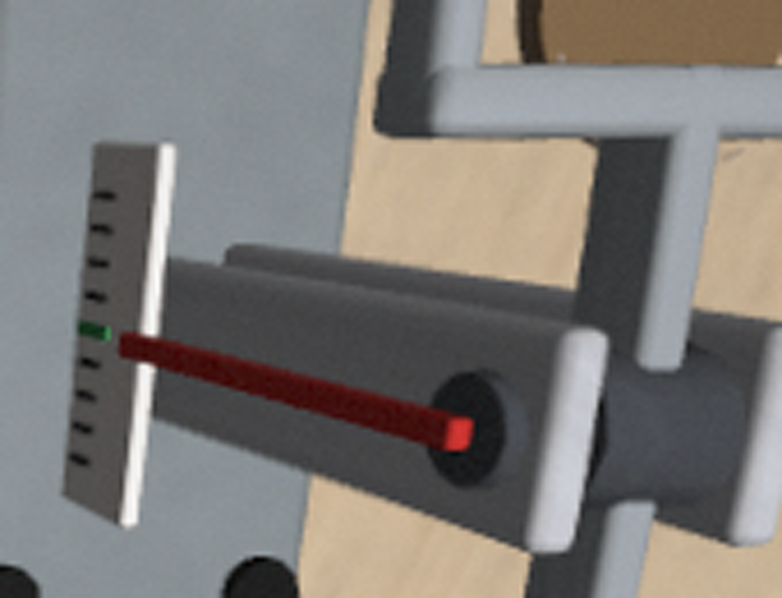

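```bash
python3 -c "
from h import *
w=snap('wrist'); im=w['color']; hsv=cv2.cvtColor(im,cv2.COLOR_BGR2HSV)
m=(cv2.inRange(hsv,(0,150,50),(8,255,255))|cv2.inRange(hsv,(174,150,50),(180,255,255))); m[:,:490]=0;m[:180]=0;m[225:]=0
ys,xs=np.nonzero(m); k=xs<566; ys,xs=ys[k],xs[k]; p=np.polyfit(xs,ys,1); print(p,len(xs),xs.min(),xs.max())
for yaw in (18,19,20):
  u=np.array([np.cos(np.radians(yaw)),np.sin(np.radians(yaw)),0]); n=np.array([u[1],-u[0],0])
  pt=[]
  for x in (497,565):
    o,d=ray(w,(x,np.polyval(p,x))); P=np.array([497,-325.8,0])-n*22; pt.append(o+d*(((P-o)@n)/(d@n)))
  v=pt[1]-pt[0]; print(yaw,pt[0].round(1),pt[1].round(1),'lean toward cup going up',np.arctan2(v@u,v[2]).round(4))
  # cheek edge vertical check: crop edges
  f=lambda x,y:(470+(x+.5)/4.6-.5,120+(y+.5)/4.6-.5)
  pt=[]
  for q in ((170,262),(570,332)):
    o,d=ray(w,f(*q)); P=np.array([497,-325.8,0])-n*18; pt.append(o+d*(((P-o)@n)/(d@n)))
  v=pt[1]-pt[0]; print('  cheek',np.arctan2(v@u,v[2]).round(4))
  pt=[]
  for q in ((158,415),(530,550)):
    o,d=ray(w,f(*q)); P=np.array([497,-325.8,0])-n*18; pt.append(o+d*(((P-o)@n)/(d@n)))
  v=pt[1]-pt[0]; print('  cheek2',np.arctan2(v@u,v[2]).round(4))
"
```

```text
[ 0.27353227 58.08276695] 451 497 565
18 [ 490.4 -304.8   44.3] [ 490.4 -304.8  115.4] lean toward cup going up 0.0013
  cheek -0.0008
  cheek2 -0.0048
19 [ 490.4 -304.8   44.3] [ 490.4 -304.8  115.4] lean toward cup going up 0.0014
  cheek -0.0008
  cheek2 -0.0048
20 [ 490.4 -304.8   44.3] [ 490.4 -304.8  115.4] lean toward cup going up 0.0014
  cheek -0.0008
  cheek2 -0.0049
```

```bash
python3 -m inch '[{"slide":[0,0,0],"rot":[0,0,0]},{"slide":[0,0,0],"rot":[0,0,0]},{"slide":[0,0,0],"rot":[0,0,0]},{"slide":[0,0,0],"rot":[0,0,0]},{"slide":[0,0,0],"rot":[0,0,0]}]'
python3 -c "
from h import *
info(); w=snap('wrist'); im=w['color']; hsv=cv2.cvtColor(im,cv2.COLOR_BGR2HSV)
m=(cv2.inRange(hsv,(0,150,50),(8,255,255))|cv2.inRange(hsv,(174,150,50),(180,255,255))); m[:,:490]=0;m[:180]=0;m[225:]=0
ys,xs=np.nonzero(m); k=xs<566; print(np.polyfit(xs[k],ys[k],1))
t=snap('top'); crop(t['color'],230,140,210,180,3.8,'t18.png')
"
```

```text
time_s: 22.65
ee_pos: [409.8, -191.4, 100.1]
tool_rot: [-0.001, 0.987, 0.159, 0.0]
contact_force: [0.2, 0.1, 0.4]
grip_width: 0.1
t 22.65 pos [ 409.8 -191.4  100.1] F [0.2 0.1 0.4] w 0.1 xdir [0.95  0.313 0.   ] z [-0.     0.002 -1.   ]
[ 0.2713523  58.91049788]
```

View pics/t18.png

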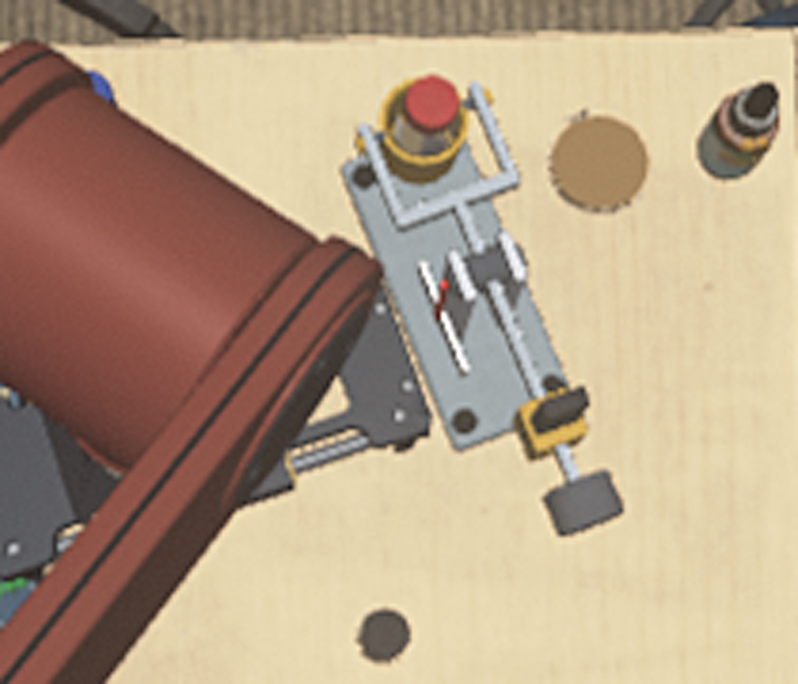

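The top view shows the red vial upright in the cup, the black vial still at crop (385,635) and the robot clear of everything. The pointer line hasn't moved since the last picture.

```bash
python3 -c "
from h import *
print(env.hand_in())"
```

```text
the job is handed in; nothing more can be done
None
```

The red-capped vial is standing in the brass cup and the beam came to rest level on its own. I handed the job in at about 22.8 s of the 72 s allowed; the hand-in gave no verdict.

- **Placing the vial:** I set it down in the cup, let go and backed off. The force readings there stayed at about 2 N or less.
- **Moving the poise:** I pushed its fin outward with shut fingers in four stages. The wrist read about 3 to 4.5 N during the pushes.
- **Level check:** from the wrist picture the pointer leans about 0.001 rad. The stand's cheek edges, used as a vertical reference, gave -0.001 to -0.005 rad, so the beam is within about 0.007 rad of level. The scene camera gave roughly 0 to -0.01 rad. The pointer line had not visibly moved in pictures 0.5 s apart.
- **Other checks:** the last top view showed the vial upright in the cup, the black-capped vial in its place and the robot clear. The arm hid most of the glue stick in that view. It stood untouched in the earlier wrist pictures, and no move went near it.
- **Disagreement:** just before lowering, the scene and wrist cameras differed by about 3 mm on where the vial sat over the cup. I split the difference, and it went in without the cup shifting.

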